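Serve two sweets from the lever dispenser

TASK

Press the red lever pad of the sweet dispenser all the way down with your fingertips, so that its clear lid lifts, and keep it down until both gold sweets have rolled into the bowl. Then let the lever come up slowly under your fingers, taking two to three seconds, so that the lid closes fully without slamming, and leave the lever alone. Work only with the lever: do not touch the lid, the sweets or the bowl, and leave the other tea things where they stand.

Things in the scene. Friction and masses are not known exactly. Their poses are not given: they have to be found in the camera images.
- dispenser: fixed cream sweet dispenser; its own -x is the front, where the chute opens over the bowl, +y the lever's side, z up; origin on the table. Housing x 20 to 120 mm, y -60 to 60 mm, 165 mm high, clear dome on it to 237 mm. Sloping chute x -105 to 20 mm, y -25 to 25 mm, under the clear lid
- lever_axle (a point): middle of the lever's level axle (it runs along the dispenser's y), at x 30, y 110, height 110 mm in the dispenser's frame; the lever swings in the plane y = 110 mm
- pad_top (a point): centre of the top of the red lever pad (36 mm along the lever, 42 mm wide, 10 mm thick), 115 mm from the axle. In the dispenser's frame: at rest x -80, y 110, height 144 mm, the pad rising to its free end by 0.26 rad; fully pressed x -80, height 75 mm, sloping down by 0.35 rad; between these it goes out to x -85
- lever (a joint): angle of the lever: 0 at rest (up), grows as the pad is pressed down, 0.61 rad fully down (stop). It is linked to the lid and is pushed up again by the lid's weight and a spring, with 3 to 8 N at the pad; let go, it flies up and the lid slams
- lid (a joint): angle of the clear lid about its hinge: 0 shut, 1.04 rad fully open; always 1.7 times the lever's angle. A lid let fall reaches several rad/s; a gentle closing stays below 1.6 rad/s, that is about 0.1 m/s at the lever's pad
- lid_edge (a point): middle of the lower front edge of the lid, 120 mm in front of the hinge; shut lid: y -35 to 35 mm, roof at height 130 mm; open, it stands 250 mm high
- sweet_a_center (a point): gold-wrapped round chocolate, ball of 30 mm diameter (20 g); this point is its centre. It starts in the chute under the lid, in front, against the lid's front
- sweet_b_center (a point): gold-wrapped round chocolate, ball of 30 mm diameter (20 g); this point is its centre. It starts in the chute under the lid, behind the first; both roll out by themselves within about a second once the lid is open
- bowl: cream porcelain bowl, 124 mm across, 45 mm high, standing loose on the table under the chute's mouth, its centre at x -165 mm, y 0 in the dispenser's frame; origin under its centre
- cup_inverted: cream porcelain teacup standing upside down on the table, foot up, 94 mm across its mouth (on the table), 72 mm high, handle to its side; origin on the table under its centre; a bystander
- cup_a: cream porcelain teacup standing upright, 94 mm across, 72 mm high; origin under its centre; a bystander
- cup_b: second cream upright teacup, 94 mm across, 72 mm high; origin under its centre; a bystander
- jam_jar: amber glass jar with a brass cap, 60 mm across, 85 mm high; origin under its centre; a bystander
- teaspoon: steel teaspoon lying on the table, 140 mm long; origin at its underside; a bystander
- milk_jug: cream porcelain jug, 80 mm across, 100 mm high; origin under its centre; a bystander
There are look-alikes about, which are no part of the job. What is shaped like the bowl but brown is not meant.

How it is judged:
By the outcome, as a careful person would: the job done as asked, in the order asked, and still so for the second after the job is handed in, with the robot touching nothing.
It also fails if it takes over 43 s, if anything falls off the work surface, if the arm or the gripper's body presses on something with over 40 N, if the wrist force passes 120 N, or if a joint passes its speed limit or range.

ROBOT

A 6-joint arm with a two-finger parallel gripper is mounted at the origin on the work surface. World frame = base frame: x ahead of the robot, y to its left, z up, the work surface at z = 0. Lengths are in m, angles in rad, forces in N, time in s.
With the tool pointing down it reaches from about 0.25 to 0.775 m from the base axis. Payload 4 kg.
Tool frame: the origin (TCP) lies at the very end of the fingers, on their centre line; the grasp point (between the pads) lies 19 mm behind it; z points along the fingers, y is the line along which they close (so a half turn about z gives the same grasp; the last joint's range is limited). The gripper opens to 94 mm and grips with 3 to 60 N. Pads are 16 mm wide; open, the fingers measure 119 mm over their backs; the gripper's body (75 mm by 177 mm) begins 78 mm behind the grasp point.
Start: joints at [1.17, 0.087, 1.371, -0, 1.684, -0.103], TCP at [0.161, 0.526, 0.206] pointing down, gripper open.
Joint ranges: [-3.1, 3.1], [-0.76, 2.03], [0.27, 2.55], [-1.08, 4.22], [0.17, 2.65], [-2.57, 2.57]. Speed limits (rad/s): [2.79, 2.79, 3.14, 3.14, 3.14, 3.14].

INTERFACE

Orientations are given as [roll, pitch, yaw] about the fixed x, y, z axes, in that order (R = Rz(yaw) Ry(pitch) Rx(roll)).
In Python, from bench import robot, vision gives the robot as it stands.
- The arm moves only by the shell command python3 -m crank 'ROWS'. ROWS is JSON, a list of rows, each a list of 3 entries, a list of its own where there are three numbers: the closure, from 0 (fully open) to 1 (shut), then the shift along the tool's x, y, z in m, then the turn, a rotation vector about the tool's x, y, z in degrees. A call has 1 to 8 rows; each row shifts and turns the commanded pose from where the row before left it, along the tool's axes as they then stand; what a row does not reach is not made up. A row lasts 1/10 s, in which the tool goes at most 50 mm and 8.59 degrees, less where a joint would pass 70% of its speed; a pose out of reach is approached as far as the arm can. A call with a gripper value outside its range is refused whole. The fingers move at their own pace and stop on an object; the grip force is fixed at half the most. Time passes only in rows, so rows that do not move let the fingers close. It gives the time, the measured TCP pose, the force, the opening and the grip force at its end, in the units of the state.
- robot.get_obs(): the state, without advancing time (a new reading comes with each control period).
- vision.snapshot(name): name is "scene" or "top" or "wrist"; returns a dict with "color" (400x640x3 uint8, red, green, blue), "z_map" (400x640 float32, m along the optical axis (not along the pixel's ray), 0 where there is no reading), "fx", "fy", "cx", "cy" (pixels), "dist" ([k1, k2, p1, p2, k3] as OpenCV has them; the pictures are not rectified), "R" (3x3) and "t" (3): a world point X has camera coordinates R X + t. Camera axes: x right, y down, z forward; pixel columns grow to the right and rows downward; lengths in m; the calibration is good to about 2 mm. A picture is of the moment at which its call begins.
- robot.close_job(): hands the job in; it is judged then, once.
The state is a dict: "time": time; "joint_positions": joint angles; "qvel": joint speeds; "joint_torque": joint torques, N m; "tool_pos": TCP position; "ee_rot": TCP orientation; "wrist_force": force on the tool from outside, world axes, zero at the start; "wrist_torque": the same for the moment, N m; "width": finger opening in m; "finger_force": force on a finger pad.
Only numpy, scipy, OpenCV 4.12 (cv2) and the standard library are available. Lean on these libraries where they do the work, as an engineer would, in place of code of your own. Each camera call takes 0.05 s, during which the arm holds its last target. There are 200 camera calls.

## Working session

There is one attempt and no reset: what is moved stays moved. The work goes in short steps, Python scripts to look and compute and a shell command to move; the robot and the scene stay as the last step left them, time stands still between calls to the robot, and variables do not carry over. Pictures are saved under pics/ and viewed, at most 10 in all, crops included, and the job is handed in when it is done.

```bash
mkdir -p pics; cat > h.py <<'E'
import numpy as np,cv2
from bench import robot,vision
def snap(n,f):
    s=vision.snapshot(n); cv2.imwrite(f'pics/{f}.png',s['color'][:,:,::-1]); np.save(f'pics/{f}.npy',s,allow_pickle=True); return s
def world(s,u,v,z=None):
    K=np.array([[s['fx'],0,s['cx']],[0,s['fy'],s['cy']],[0,0,1]])
    p=cv2.undistortPoints(np.array([[[u,v]]],float),K,np.array(s['dist'],float))[0,0]
    if z is None: z=s['z_map'][int(v),int(u)]
    return np.array(s['R']).T@(np.array([p[0]*z,p[1]*z,z])-np.array(s['t']))
E
python3 - <<'E'
from h import *
snap('top','top1');snap('scene','sc1')
o=robot.get_obs();print(o['time'],o['tool_pos'],o['ee_rot'],o['wrist_force'])
E
```

```text
0.1 [0.1611785  0.52533252 0.20442008] [-3.13957462e+00 -2.50593831e-04  2.84379041e+00] [0.35840502 0.00484089 0.30168062]
```

View pics/top1.png

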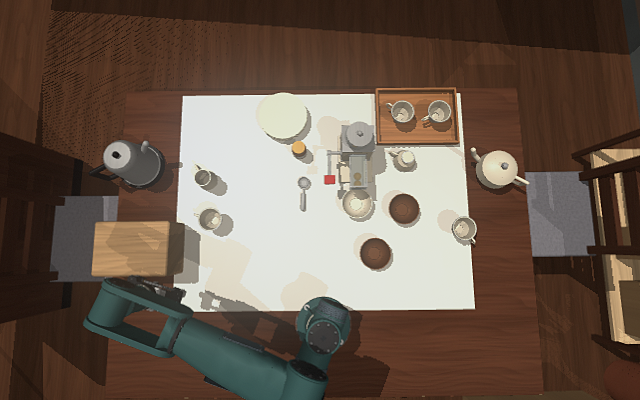

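View pics/sc1.png

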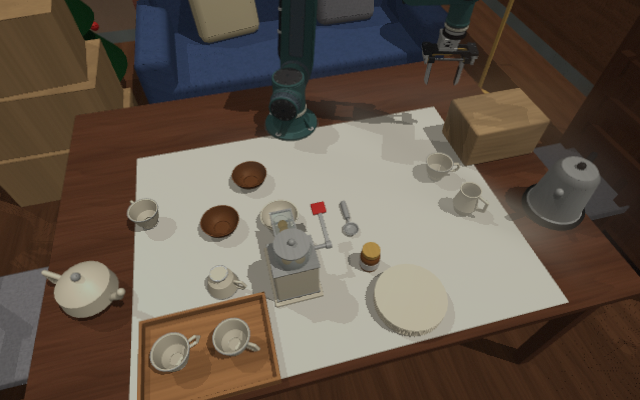

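The top view shows the red pad at about (329,180), the lever arm running up to (334,150), the dispenser at (357,140) and the bowl at (357,204). The scene view shows the pad at (318,208). Next I locate these points in 3D.

```bash
python3 - <<'E'
from h import *
for f in('top1','sc1'):
    s=np.load(f'pics/{f}.npy',allow_pickle=True).item()
    c=s['color'].astype(int);m=(c[...,0]>120)&(c[...,1]<60)&(c[...,2]<70)
    vs,us=np.nonzero(m); k=(us>280)&(us<350)&(vs>160)&(vs<230);us,vs=us[k],vs[k]
    P=np.array([world(s,u,v) for u,v in zip(us,vs)]);P=P[(P[:,2]>.11)&(P[:,2]<.17)]
    print(f,len(P),P.mean(0),P.min(0),P.max(0)); 
    print(cv2.minAreaRect((P[:,:2]*1000).astype(np.float32)))
s=np.load('pics/top1.npy',allow_pickle=True).item()
for u,v in[(357,204),(334,155),(329,180),(304,183),(303,205)]:print(u,v,world(s,u,v).round(3))
# housing points with z 0.155..0.172, and bowl rim
P=[];B=[]
for v in range(110,225):
  for u in range(320,400):
    p=world(s,u,v)
    if .158<p[2]<.170 and v<165:P.append(p)
    if .040<p[2]<.048 and u<376 and u>340 and v>180:B.append(p)
P=np.array(P);B=np.array(B);print(len(P),cv2.minAreaRect((P[:,:2]*1000).astype(np.float32)));print(len(B),B.mean(0),B.min(0),B.max(0))
i=s['color'][100:235,280:420,::-1];cv2.imwrite('pics/top1c.png',cv2.resize(i,None,fx=4.4,fy=4.4,interpolation=2))
E
```

```text
top1 1 [ 0.53686756 -0.04751674  0.14103775] [ 0.53686756 -0.04751674  0.14103775] [ 0.53686756 -0.04751674  0.14103775]
((536.8675537109375, -47.51673889160156), (0.0, 0.0), 0.0)
sc1 134 [ 0.55180898 -0.02909938  0.14402631] [ 0.53382506 -0.04743067  0.13492411] [ 0.56785464 -0.0101261   0.15079278]
((550.848876953125, -28.785852432250977), (37.27080154418945, 34.04240798950195), 89.87018585205078)
357 204 [ 0.468 -0.145  0.006]
334 155 [ 0.676 -0.053  0.002]
329 180 [ 0.544 -0.029  0.146]
304 183 [0.557 0.072 0.005]
303 205 [0.464 0.076 0.019]
289 ((700.84912109375, -137.03358459472656), (123.98927307128906, 104.08375549316406), 89.47634887695312)
84 [ 0.46162946 -0.14384311  0.04361384] [ 0.41165212 -0.19786534  0.04010608] [ 0.52108958 -0.07750498  0.04779452]
```

View pics/top1c.png

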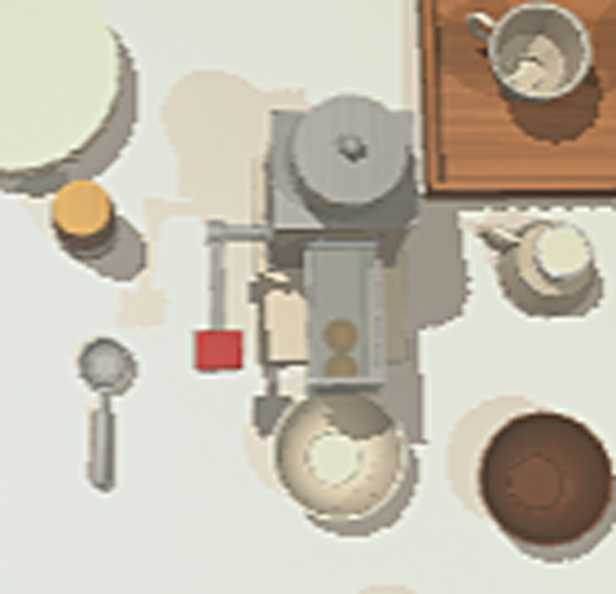

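The housing centre, pad and bowl fit a dispenser frame at about (0.631,-0.137) with yaw ≈ 0. That puts the pad at (0.551,-0.028,0.144). I'll swing over to it in an arc at the present height with the fingers shut.

```bash
python3 -m crank '[[1,[-0.05,0,0],[0,0,5.2]],[1,[-0.05,0,0],[0,0,5.2]],[1,[-0.05,0,0],[0,0,5.2]],[1,[-0.05,0,0],[0,0,5.2]],[1,[-0.05,0,0],[0,0,5.2]],[1,[-0.05,0,0],[0,0,5.2]],[1,[-0.05,0,0],[0,0,5.2]],[1,[-0.05,0,0],[0,0,5.2]]]'
```

```text
time: 0.9
tool_pos: [0.4821, 0.2982, 0.2046]
ee_rot: [-3.141, -0.0, 2.114]
wrist_force: [0.4, 1.2, 0.5]
width: 0.0336
finger_force: 0.0
```

```bash
python3 -m crank '[[1,[-0.047,-0.003,0],[0,0,5.2]],[1,[-0.047,-0.003,0],[0,0,5.2]],[1,[-0.047,-0.003,0],[0,0,5.2]],[1,[-0.047,-0.003,0],[0,0,5.2]],[1,[-0.047,-0.003,0],[0,0,5.2]],[1,[-0.047,-0.003,0],[0,0,5.2]],[1,[-0.04,-0.003,0],[0,0,0]],[1,[0,0,0],[0,0,0]]]'
python3 - <<'E'
from h import *
o=robot.get_obs();print(o['tool_pos'],o['wrist_force'])
s=snap('scene','sc2'); cv2.imwrite('pics/sc2c.png',cv2.resize(s['color'][80:320,180:440,::-1],None,fx=2.4,fy=2.4))
snap('wrist','w2')
E
```

```text
time: 1.7
tool_pos: [0.5483, -0.0149, 0.2047]
ee_rot: [-3.14, 0.002, 1.566]
wrist_force: [0.4, 0.5, -0.3]
width: 0.0007
finger_force: 0.0
[ 0.54827729 -0.01492521  0.20468008] [ 0.42032865  0.4950203  -0.26461798]
```

View pics/sc2c.png

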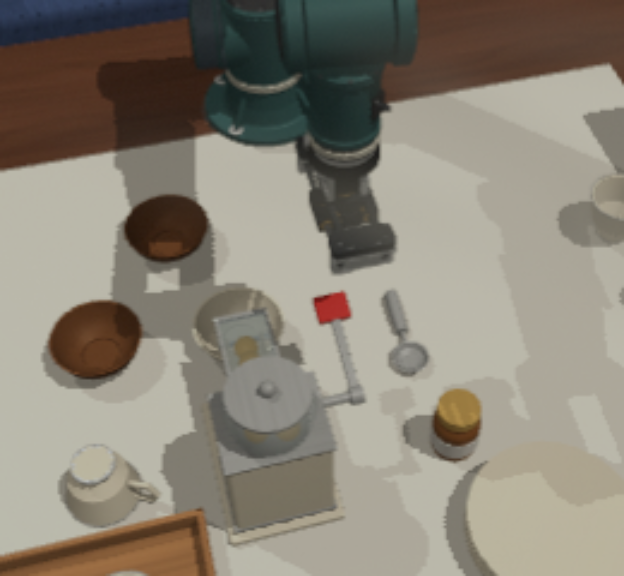

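View pics/w2.png

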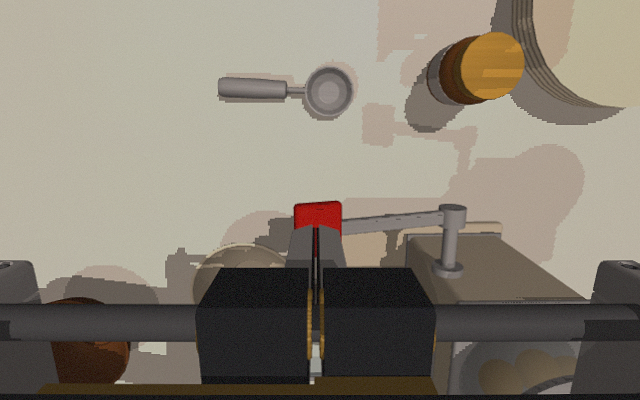

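The wrist view shows the shut fingertips at about (316,235), in line with the pad at (318,215). The lever axle at (453,215) and the housing are clear. I move 10 mm to -y and go down to just above the pad, then press.

```bash
python3 -m crank '[[1,[-0.010,0.001,0],[0,0,0]],[1,[0,0,0.02],[0,0,0]],[1,[0,0,0.02],[0,0,0]],[1,[0,0,0.008],[0,0,0]],[1,[0,0,0.005],[0,0,0]],[1,[0,0,0.005],[0,0,0]],[1,[0,0,0.005],[0,0,0]],[1,[0,0,0],[0,0,0]]]'
python3 - <<'E'
from h import *
snap('wrist','w3')
E
```

```text
time: 2.6
tool_pos: [0.5503, -0.02, 0.1432]
ee_rot: [3.14, -0.0, 1.574]
wrist_force: [-1.2, 1.3, 3.5]
width: 0.0006
finger_force: 1.6
```

View pics/w3.png

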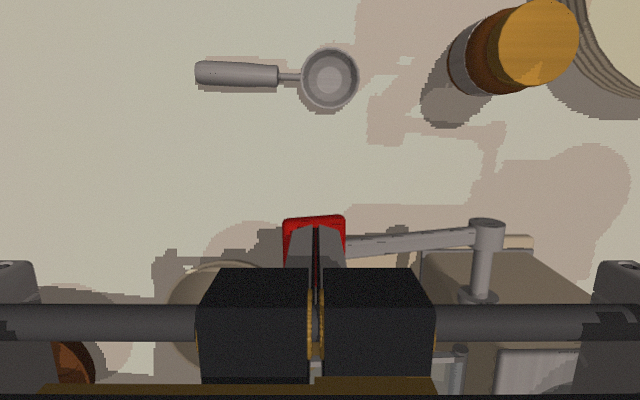

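The fingertips are on the pad, centred at about (316,230), with 3.5 N showing. Now I press down.

```bash
python3 -m crank '[[1,[0,0,0.007],[0,0,0]],[1,[0,0,0.007],[0,0,0]],[1,[0,0,0.007],[0,0,0]],[1,[0,0,0.007],[0,0,0]],[1,[0,0,0.007],[0,0,0]],[1,[0,0,0.007],[0,0,0]],[1,[0,0,0.007],[0,0,0]],[1,[0,0,0.007],[0,0,0]]]'
python3 -m crank '[[1,[0,0,0.004],[0,0,0]],[1,[0,0,0.003],[0,0,0]],[1,[0,0,0],[0,0,0]]]'
python3 -m crank '[[1,[0,0,0.002],[0,0,0]],[1,[0,0,0],[0,0,0]]]'
```

```text
time: 3.45
tool_pos: [0.5515, -0.0204, 0.0865]
ee_rot: [3.138, 0.0, 1.573]
wrist_force: [1.8, 0.1, 5.1]
width: 0.0005
finger_force: 1.8
time: 3.75
tool_pos: [0.5499, -0.0202, 0.0791]
ee_rot: [-3.141, -0.0, 1.573]
wrist_force: [1.5, -0.2, 4.0]
width: 0.0006
finger_force: 1.6
time: 3.95
tool_pos: [0.55, -0.0202, 0.0775]
ee_rot: [3.141, -0.0, 1.573]
wrist_force: [1.6, 0.1, 3.8]
width: 0.0002
finger_force: 1.6
```

Not at the stop yet, since the force is still about 4 N. I press on in small steps until the force rises.

```bash
python3 -m crank '[[1,[0,0,0.002],[0,0,0]],[1,[0,0,0],[0,0,0]]]'
python3 -m crank '[[1,[0,0,0.001],[0,0,0]],[1,[0,0,0],[0,0,0]]]'
python3 - <<'E'
from h import *
s=snap('scene','sc4'); cv2.imwrite('pics/sc4c.png',cv2.resize(s['color'][150:280,220:380,::-1],None,fx=4,fy=4))
E
```

```text
time: 4.15
tool_pos: [0.5502, -0.0202, 0.0757]
ee_rot: [3.141, -0.0, 1.573]
wrist_force: [2.4, 0.1, 3.9]
width: 0.0007
finger_force: 1.6
time: 4.35
tool_pos: [0.5502, -0.0202, 0.0755]
ee_rot: [3.14, -0.0, 1.573]
wrist_force: [-0.5, -0.1, 8.1]
width: 0.0004
finger_force: 3.4
```

View pics/sc4c.png

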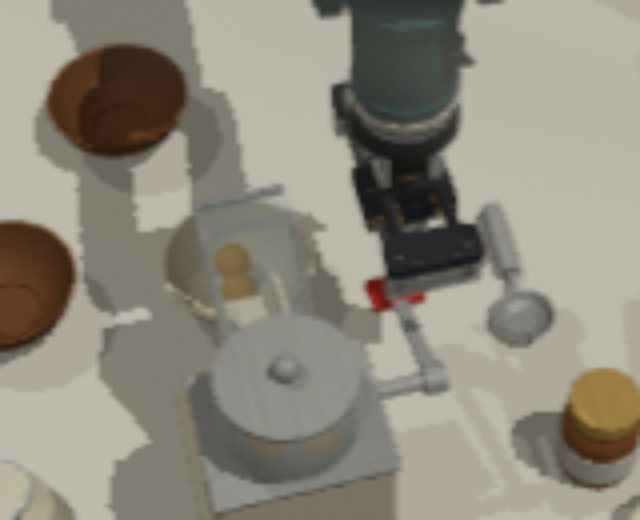

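The force jumped to 8 N at the stop and the lid stands open. The sweets show through it at about (232,260) and (238,285), at the bowl or the chute's mouth. I press a little more and hold.

```bash
python3 -m crank '[[1,[0,0,0.001],[0,0,0]],[1,[0,0,0],[0,0,0]],[1,[0,0,0],[0,0,0]],[1,[0,0,0],[0,0,0]],[1,[0,0,0],[0,0,0]],[1,[0,0,0],[0,0,0]],[1,[0,0,0],[0,0,0]],[1,[0,0,0],[0,0,0]]]'
python3 -m crank '[[1,[0,0,0],[0,0,0]],[1,[0,0,0],[0,0,0]],[1,[0,0,0],[0,0,0]],[1,[0,0,0],[0,0,0]],[1,[0,0,0],[0,0,0]],[1,[0,0,0],[0,0,0]],[1,[0,0,0],[0,0,0]],[1,[0,0,0],[0,0,0]]]'
python3 - <<'E'
from h import *
s=snap('scene','sc5');a=s['color'][170:260,240:330,::-1]
t=snap('top','top5');b=t['color'][145:235,310:400,::-1]
cv2.imwrite('pics/m5.png',cv2.resize(np.hstack([a,b]),None,fx=4.4,fy=4.4,interpolation=2))
E
```

```text
time: 5.2
tool_pos: [0.5503, -0.0202, 0.0754]
ee_rot: [3.14, 0.0, 1.573]
wrist_force: [-1.2, 0.5, 11.2]
width: 0.0009
finger_force: 5.2
time: 6.0
tool_pos: [0.5503, -0.0202, 0.0755]
ee_rot: [3.14, 0.0, 1.573]
wrist_force: [-1.2, 0.2, 10.5]
width: 0.0002
finger_force: 5.2
```

View pics/m5.png

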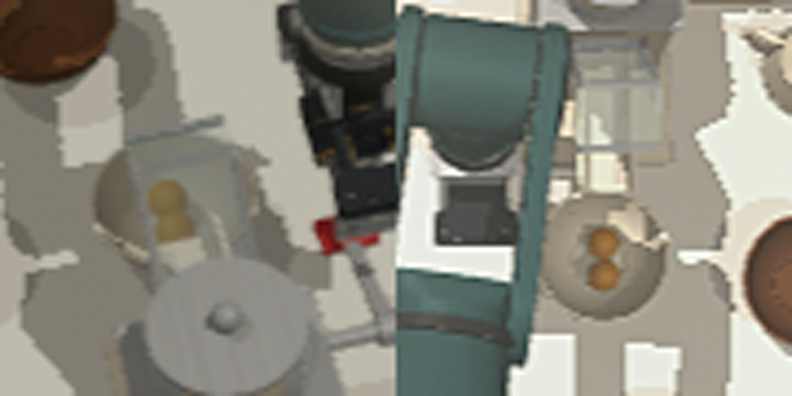

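In the top view both sweets lie in the bowl, at about (603,240) and (604,275). Now the slow release at 3 mm per row.

```bash
python3 -m crank '[[1,[0,0,-0.003],[0,0,0]],[1,[0,0,-0.003],[0,0,0]],[1,[0,0,-0.003],[0,0,0]],[1,[0,0,-0.003],[0,0,0]],[1,[0,0,-0.003],[0,0,0]],[1,[0,0,-0.003],[0,0,0]],[1,[0,0,-0.003],[0,0,0]],[1,[0,0,-0.003],[0,0,0]]]'
python3 -m crank '[[1,[0,0,-0.003],[0,0,0]],[1,[0,0,-0.003],[0,0,0]],[1,[0,0,-0.003],[0,0,0]],[1,[0,0,-0.003],[0,0,0]],[1,[0,0,-0.003],[0,0,0]],[1,[0,0,-0.003],[0,0,0]],[1,[0,0,-0.003],[0,0,0]],[1,[0,0,-0.003],[0,0,0]]]'
python3 -m crank '[[1,[0,0,-0.003],[0,0,0]],[1,[0,0,-0.003],[0,0,0]],[1,[0,0,-0.003],[0,0,0]],[1,[0,0,-0.003],[0,0,0]],[1,[0,0,-0.003],[0,0,0]],[1,[0,0,-0.003],[0,0,0]],[1,[0,0,-0.003],[0,0,0]],[1,[0,0,-0.003],[0,0,0]]]'
```

```text
time: 6.9
tool_pos: [0.5497, -0.0201, 0.0977]
ee_rot: [-3.141, -0.0, 1.573]
wrist_force: [-3.1, -0.1, 3.0]
width: 0.0003
finger_force: 2.0
time: 7.7
tool_pos: [0.5507, -0.0202, 0.1221]
ee_rot: [3.14, -0.0, 1.573]
wrist_force: [-0.4, 0.3, 4.1]
width: 0.0006
finger_force: 2.0
time: 8.5
tool_pos: [0.5499, -0.0203, 0.1456]
ee_rot: [3.142, 0.0, 1.573]
wrist_force: [3.1, -0.2, 3.2]
width: 0.0005
finger_force: 1.7
```

```bash
python3 -m crank '[[1,[0,0,-0.003],[0,0,0]],[1,[0,0,-0.003],[0,0,0]],[1,[0,0,-0.004],[0,0,0]],[1,[0,0,-0.02],[0,0,0]],[1,[0.02,0,-0.03],[0,0,0]],[1,[0.04,0,-0.02],[0,0,0]],[1,[0.04,0,0],[0,0,0]],[1,[0.04,0,0],[0,0,0]]]'
python3 -m crank '[[1,[0.04,0,0],[0,0,0]],[1,[0,0,0],[0,0,0]],[1,[0,0,0],[0,0,0]]]'
python3 - <<'E'
from h import *
s=snap('scene','sc6');a=s['color'][170:260,240:330,::-1]
t=snap('top','top6');b=t['color'][145:235,310:400,::-1]
cv2.imwrite('pics/m6.png',cv2.resize(np.hstack([a,b]),None,fx=4.4,fy=4.4,interpolation=2))
c=s['color'].astype(int);m=(c[...,0]>120)&(c[...,1]<60)&(c[...,2]<70)
P=np.array([world(s,u,v) for v,u in zip(*np.nonzero(m)) if 280<u<350 and 160<v<235]);P=P[P[:,2]>.05]
print(len(P),P.mean(0),P.min(0),P.max(0))
E
```

```text
time: 9.3
tool_pos: [0.5494, 0.1209, 0.2265]
ee_rot: [3.141, -0.0, 1.572]
wrist_force: [-0.5, 0.0, -0.3]
width: 0.0007
finger_force: 0.0
time: 9.6
tool_pos: [0.5488, 0.1602, 0.2249]
ee_rot: [-3.14, 0.001, 1.575]
wrist_force: [0.5, -0.2, -0.9]
width: 0.0005
finger_force: 0.0
136 [ 0.55669568 -0.03043146  0.15106819] [ 0.5352431  -0.20571463  0.13641889] [ 1.2526311  -0.00912047  1.08477004]
```

View pics/m6.png

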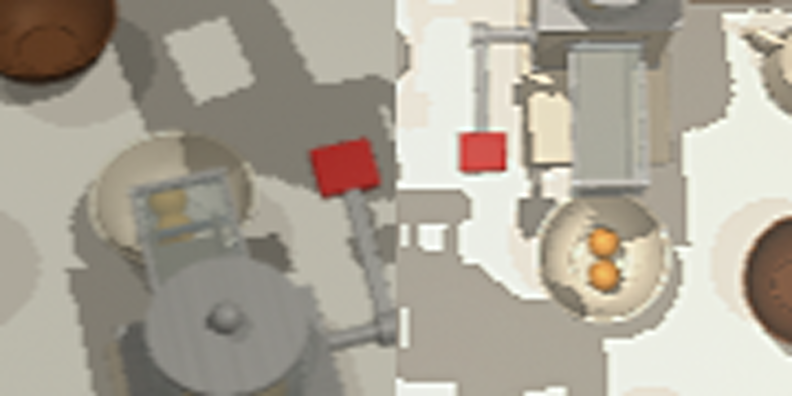

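The lid is shut and the pad is back at its rest position, seen at (483,150) in the top view. Both sweets lie in the bowl at (603,240) and (604,275), and the arm is clear.

```bash
python3 -c "
from bench import robot
print(robot.close_job())"
```

```text
the job is handed in; nothing more can be done
None
```

The job is handed in: both sweets are in the bowl, the lever came up over about 2.4 s, the lid is closed, and the arm was clear of everything at about 9.7 s.

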